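# Vent the air coupler, then click the pressure dial up five stops

## Robot

A 7-joint arm with a two-finger parallel gripper is mounted at the origin on the work surface. World frame = base frame: x ahead of the robot, y to its left, z up, the work surface at z = 0. Lengths are in m, angles in degrees, forces in N, time in s.
With the tool pointing down it reaches from about 0.4 to 0.9 m from the base axis. Payload 5.5 kg.
Tool frame: the origin (TCP) lies midway between the tips of the shut fingers; the grasp point (between the pads) lies 19 mm behind it (grip_point_offset is the distance from the TCP to the grasp point, in m); z points along the fingers, y is the line along which they close (so a half turn about z gives the same grasp; the last joint's range is limited). The gripper opens to 85 mm and grips with 20 to 120 N. Pads are 22 mm wide; open, the fingers measure 114 mm over their backs; the gripper's body (76 mm by 85 mm) begins 54 mm behind the grasp point. The pads swing forward as they close: fully open they stand 13 mm farther back than shut.
Start: joints at [-50.638, 28.699, -24.465, 88.831, 12.651, 65.22, -12.049], TCP at [0.267, 0.593, 0.194] pointing down, gripper open.
Joint ranges: [-164.97, 164.97], [-17.58, 116.51], [-87.97, 89.64], [11.32, 138.91], [-80.73, 260.73], [10.89, 115.49], [-147.41, 147.41]. Speed limits (degrees/s): [147.25, 147.25, 180, 180, 180, 180, 180].

## Interface

Orientations are given as a 3x3 rotation matrix whose columns are the frame's x, y, z axes.
In Python, from station import * gives the robot as it stands.
- The arm moves only by the shell command python3 -m pendant 'ROWS' [FORCE]. ROWS is JSON, a list of rows, each a list of 5 numbers: the finger opening in cm, from 0 to 8.54, then the shift along the tool's x, y, z in cm, then the turn about the tool's z in degrees. A call has 1 to 8 rows; each row is the pose to reach, as a shift and turn from the pose commanded when the call began, along the tool's axes at that moment; what a row does not reach only later rows make up. A row lasts 1/8 s, in which the tool goes at most 62.5 mm and 10.7 degrees, less where a joint would pass 70% of its speed; a pose out of reach is approached as far as the arm can. A call with a gripper value outside its range is refused whole. The fingers move at their own pace and stop on an object; FORCE is the grip in N (left out, the last holds). Time passes only in rows, so rows that repeat a pose let the fingers close. It gives the time, the measured TCP pose, the force, the opening and the grip force at its end, in the units of the state.
- read_state(): the state, without advancing time (a new reading comes with each control period).
- capture(name): name is "scene" or "top" or "wrist"; returns the picture (420x560x3 uint8, red, green, blue); there is no depth.
- calibration(name): a dict with "K" (3x3 intrinsics, pixels), "extrinsics" (4x4, takes a point from world to camera coordinates); the wrist camera has in their place "T_tool_cam" (4x4, takes a point from camera to tool coordinates, whose origin is the TCP and whose axes are the flange's). Camera axes: x right, y up, looking along -z (the intrinsics and any distortion apply to the point x, -y, -z); pixel columns grow to the right and rows downward; lengths in m; the calibration is good to about 2 mm. A picture is of the moment at which its call begins: read the wrist's pose just before it. calibration takes no time and is no camera call.
- sign_off(): hands the job in; it is judged then, once.
The state is a dict: "clock": time; "joints": joint angles; "dq": joint speeds; "tau": joint torques, N m; "eef_pos": TCP position; "orientation": TCP orientation; "ft_force": force on the tool from outside, world axes, zero at the start; "wrist_torque": the same for the moment, N m; "opening": finger opening in m; "finger_force": force on a finger pad.
Only numpy, scipy, OpenCV 4.12 (cv2) and the standard library are available. Lean on these libraries where they do the work, as an engineer would, in place of code of your own. Each camera call takes 0.05 s, during which the arm holds its last target. There are 200 camera calls.

## Task

The sample-tube press needs more air pressure. First vent its line: pull the brass sleeve of the quick coupler on the aluminium outlet block back towards the block as far as it goes, then let go so that it springs fully forward again. Then turn the black dial on the sloping front of the white console exactly five clicks clockwise from where it stands, and leave all the other things on the bench where they are.

Things in the scene. Friction and masses are not known exactly. Their poses are not given: they have to be found in the camera images.
- console: white pressure console, 210 deep x 240 wide x 122 mm high, fixed, left or right of the middle, a round gauge let into its panel beside the dial. Origin under its centre on the table; x to its back, y to its left as the robot sees it, z up. Its front panel slopes 25 degrees: the outward normal, also the dial's axis, is (-0.423, 0, 0.906) in this frame; up the slope is (0.906, 0, 0.423).
- dial_grip (a point): point on the dial's axis at the height to grip it. The dial is a black ribbed cylinder, 50 mm diameter (53 mm over ribs that only show), 38 mm tall, its underside 6 mm off the panel; this point is 28 mm off the panel, 16 mm below the dial's top face. This point's z is the dial's axis, outward from the panel.
- dial_pointer (a point): rim of the dial's top face, 25 mm from the axis, at the outer end of the white pointer line; turns with the dial. One click is 24 degrees; the panel has 10 ticks a click apart. Clockwise is as seen facing the panel; five clicks clockwise are always left. Between clicks it resists with up to 0.25 N m; let go, it springs into the nearest click. Five clicks shift this point 43.3 mm.
- outlet: aluminium outlet block, 90 deep x 110 wide x 115 mm high (two fittings on top reach 135 mm), on a foot 130 x 150 x 8 mm, fixed, on the other side of the middle from the console. A quick coupler stands out level from its front, along -x, axis 85 mm up, mouth 157 mm from the origin. Origin under the block's centre on the table; x to its back, y to its left as the robot sees it, z up.
- sleeve_mid (a point): centre of the coupler's brass spring sleeve, on its axis, 107 mm in front of the outlet's origin when forward. The sleeve is 60 mm long along the outlet's x; waist 36 mm diameter and 44 mm long, a flange 44 mm diameter and 6 mm long at each end. Free from above and at both sides; 63 mm free below.
- sleeve (a joint): how far the sleeve is pulled back along the outlet block's +x (m): 0 is fully forward, 0.014 its stop. Its spring pulls forward with 6 N at 0 and 13 N at the stop.
- reagent: glass reagent bottle with blue cap, 64 mm diameter, 150 mm tall, standing loose in the middle; leave alone; origin under its centre
- pen_cup: yellow pen cup, 62 mm diameter, pens up to 130 mm high, standing loose in the middle; leave alone; origin under its centre
- tip_box: blue pipette-tip box, 102 x 72 x 52 mm, loose, nearest the robot; leave alone; origin under its centre
- timer: white bench timer, 50 x 65 x 20 mm, lying loose in the middle; leave alone; origin under its centre

How it is judged:
By the outcome, as a careful person would: the job done as asked, in the order asked, and still so for the second after the job is handed in, with the robot touching nothing.
It also fails if it takes over 54 s, if anything falls off the work surface, if the arm or the gripper's body presses on something with over 40 N, if the wrist force passes 120 N, or if a joint passes its speed limit or range.

## Working session

There is one attempt and no reset: what is moved stays moved. The work goes in short steps, Python scripts to look and compute and a shell command to move; the robot and the scene stay as the last step left them, time stands still between calls to the robot, and variables do not carry over. Pictures are saved under pics/ and viewed, at most 10 in all, crops included, and the job is handed in when it is done.

```bash
mkdir -p pics; ls
python3 - <<'E'
from station import *
import cv2
s=read_state();print(s)
for n in("scene","top"):
    im=capture(n);cv2.imwrite(f"pics/{n}0.png",im[:,:,::-1]);c=calibration(n);print(n,{k:(v.tolist() if hasattr(v,'tolist') else v) for k,v in c.items()})
E
```

```text
pics
{'clock': 0.0, 'joints': array([-50.63971803,  28.75382942, -24.44997404,  88.89262734,
        12.65171605,  65.22170768, -12.0495081 ]), 'dq': array([ 0.02837863, -0.00172101, -0.01979879,  0.0452342 , -0.02070286,
        0.02453841, -0.04100416]), 'tau': array([-1.64664943e-04, -5.69515836e+01, -5.81648067e+00, -2.80948842e+01,
        1.06207628e-02,  1.17897816e-02, -2.01959017e-05]), 'eef_pos': array([0.26703194, 0.59174855, 0.19274563]), 'orientation': array([[-9.11550545e-01,  4.11187182e-01, -8.40075541e-04],
       [ 4.11188039e-01,  9.11548729e-01, -1.81978836e-03],
       [ 1.74961439e-05, -2.00425809e-03, -9.99997991e-01]]), 'ft_force': array([-0.50205295, -0.05075611,  1.06189113]), 'wrist_torque': array([-0.03620081,  0.03247335,  0.01329193]), 'finger_force': 0.0, 'opening': 0.08542995742003812}
scene {'K': [[488.6927450958531, 0.0, 281.1931934557651], [0.0, 488.6927450958531, 200.48826075880638], [0.0, 0.0, 1.0]], 'extrinsics': [[-0.013809473968895817, 0.9998262408637617, -0.012521441967358025, 0.0199204658381752], [-0.8365102639011573, -0.004691693598945527, 0.5479311693992135, 0.4222218570818101], [0.5477772145833728, 0.018040955945102775, 0.8364297024208719, -1.2579438140570174], [0.0, 0.0, 0.0, 1.0]]}
top {'K': [[511.3592105847684, 0.0, 272.7727505206972], [0.0, 511.3592105847684, 208.14648678362147], [0.0, 0.0, 1.0]], 'extrinsics': [[0.0004075742675210739, -0.9997942387876942, -0.020280876957163105, 0.011814807338079969], [0.9928135120030055, -0.0020224725406813196, 0.11965466973369812, -0.5857128267523162], [-0.11967106696054247, -0.02018389684271412, 0.9926084051834178, -0.982562484592966], [0.0, 0.0, 0.0, 1.0]]}
```

View pics/scene0.png

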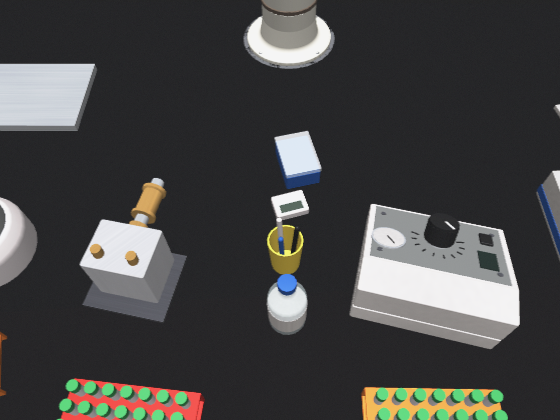

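View pics/top0.png

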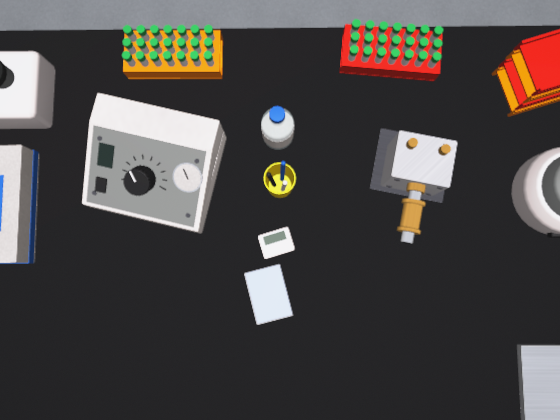

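Scene view: console on the robot's left (scene ~435,270; top ~150,160), outlet on its right (top ~420,170), with its coupler pointing at the robot. I'll make enlarged crops for precise pixels.

Run:
```python
import cv2,numpy as np
t=cv2.imread("pics/top0.png");s=cv2.imread("pics/scene0.png")
def crop(im,x,y,w,h,f):
    c=cv2.resize(im[y:y+h,x:x+w],None,fx=f,fy=f,interpolation=cv2.INTER_CUBIC)
    for i in range(0,w,20): cv2.putText(c,str(x+i),(i*f,9),0,.33,(0,255,255),1);cv2.line(c,(i*f,10),(i*f,16),(0,255,255),1)
    for j in range(20,h,20): cv2.putText(c,str(y+j),(0,j*f+4),0,.33,(0,255,255),1);cv2.line(c,(22,j*f),(28,j*f),(0,255,255),1)
    return c
a=np.hstack([crop(t,75,90,160,150,3),crop(t,365,120,100,150,3)])
cv2.imwrite("pics/a.png",a)
b=np.hstack([crop(s,345,195,180,150,3),crop(s,80,170,80,150,3)])
cv2.imwrite("pics/b.png",b);print(a.shape,b.shape)
```

```text
(450, 780, 3) (450, 780, 3)
```

View pics/a.png

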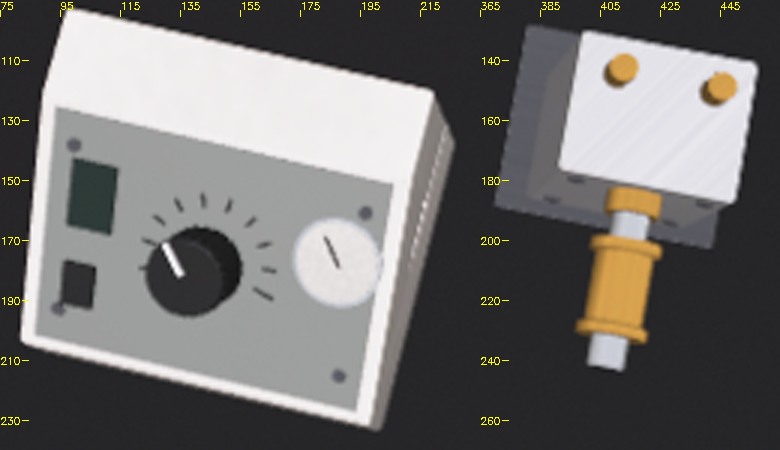

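View pics/b.png

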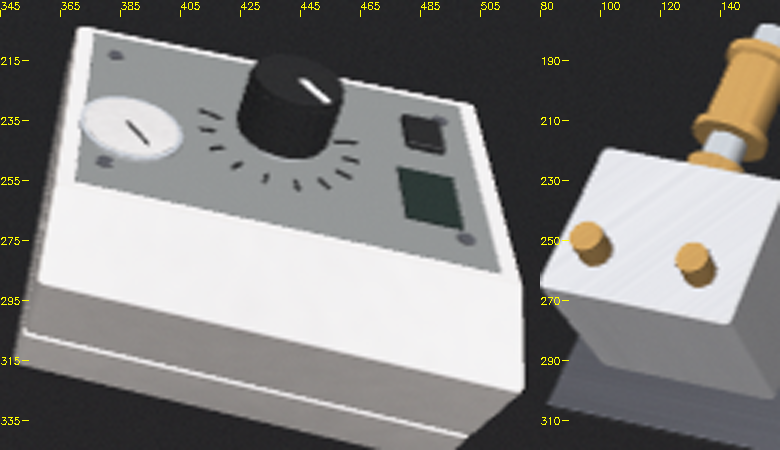

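Pixels read from the crops. Top: console back-top corners (96.7,92.7) and (219,120), dial top centre (137,182), pointer end (130,171). Scene: dial top centre (444,222), pointer end (455,229). I'll fit both poses to these.

```bash
cat > h.py <<'E'
import numpy as np
from station import *
from scipy.optimize import least_squares
C={n:calibration(n) for n in("top","scene")}
def proj(n,P):
    c=C[n];q=np.asarray(c["extrinsics"])@np.append(P,1);K=np.asarray(c["K"])
    return np.array([K[0,2]+K[0,0]*q[0]/-q[2],K[1,2]-K[1,1]*q[1]/-q[2]])
def T(p,l):
    c,s=np.cos(p[2]),np.sin(p[2]);return np.array([p[0]+c*l[0]-s*l[1],p[1]+s*l[0]+c*l[1],l[2]])
def tri(a,b):
    r=least_squares(lambda P:np.r_[proj("top",P)-a,proj("scene",P)-b],[.6,0,.1]);return r.x,np.abs(r.fun).max()
E
python3 - <<'E'
from h import *
O=[("top",(.045,.055,.115),(399,130)),("top",(.045,-.055,.115),(457.7,141.7)),("top",(-.045,-.055,.115),(450,187.7)),("top",(-.045,.055,.115),(391.7,176)),
("scene",(-.045,-.055,.115),(101.7,219.3)),("scene",(.045,-.055,.115),(80,264.3)),("scene",(.045,.055,.115),(143.3,302.7)),
("top",(-.134,0,.085),(409.2,230.7)),("top",(-.080,0,.085),(413.7,202))]
f=lambda p:np.concatenate([proj(n,T(p,l))-u for n,l,u in O])
r=least_squares(f,[.7,-.25,0]);print("outlet",r.x[:2],np.degrees(r.x[2]),r.fun.round(1))
print("sleeve_mid",T(r.x,(-.107,0,.085)))
A=[("top",(96.7,92.7)),("top",(219,120)),("scene",(519,325)),("scene",(358.3,290))]
B=dict(bl=((96.7,92.7),(519,325)),br=((219,120),(358.3,290)),fl=((82.3,204.3),(502.3,229.7)),fr=((199,233.3),(371,204.3)),dtop=((137,182),(444.3,221.7)),ptr=((130,171.3),(454.7,229)))
R={}
for k,v in B.items():
    R[k],e=tri(*v);print(k,R[k].round(4),e.round(1))
d=R['bl']-R['br'];y1=np.arctan2(-d[0],d[1]);d=R['fl']-R['fr'];y2=np.arctan2(-d[0],d[1]);print("yaw",np.degrees([y1,y2]))
E
```

```text
outlet [ 0.67481097 -0.27034294] -12.971790935869176 [  0.9  -4.8   0.8  -3.8  -0.5  -3.   -1.4  -4.3   0.3  -0.7  -2.4   1.3
  -1.6 -22.3  -2.8  -4.   -1.7  -3.1]
sleeve_mid [ 0.57054154 -0.24632451  0.085     ]
bl [0.7972 0.3429 0.1154] 0.6
br [0.7434 0.1108 0.1133] 0.1
fl [0.5935 0.3917 0.0416] 0.2
fr [0.5358 0.1585 0.0354] 0.4
dtop [0.6245 0.2603 0.1209] 0.2
ptr [0.643  0.2717 0.129 ] 0.3
yaw [-13.043315   -13.91228225]
```

Run:
```python
from h import *
O=[("top",(.045,.055,.115),(399,130)),("top",(.045,-.055,.115),(457.7,141.7)),("top",(-.045,-.055,.115),(450,187.7)),("top",(-.045,.055,.115),(391.7,176)),
("scene",(-.045,-.055,.115),(101.7,219.3)),("scene",(.045,-.055,.115),(80,264.3)),("scene",(.045,.055,.115),(143.3,277.7)),
("top",(-.134,0,.085),(409.2,230.7)),("top",(-.080,0,.085),(413.7,202))]
f=lambda p:np.concatenate([proj(n,T(p,l))-u for n,l,u in O])
r=least_squares(f,[.7,-.25,0]);print("outlet",r.x[:2],np.degrees(r.x[2]),r.fun.round(1))
print("sleeve_mid",T(r.x,(-.107,0,.085)))
# console: pose + front height h + dial local (u along slope from front edge, y) ; pointer angle
def model(p):
    n=np.array([-.423,0,.906]);up=np.array([.906,0,.423])
    f=np.array([-.105,0,p[3]]);c=f+up*p[4]+[0,p[5],0]; t=c+n*.044
    pt=t+.025*(np.cos(p[6])*up+np.sin(p[6])*np.array([0,1,0]))
    return [(.105,.12,.122),(.105,-.12,.122),f+[0,.12,0],f+[0,-.12,0],t,pt],c+n*.028
px=[((96.7,92.7),(519,325)),((219,120),(358.3,290)),((82.3,204.3),(502.3,229.7)),((199,233.3),(371,204.3)),((137,182),(444.3,221.7)),((130,171.3),(454.7,229))]
g=lambda p:np.concatenate([proj(n,T(p,l))-u[i] for l,u in zip(model(p)[0],px) for i,n in enumerate(("top","scene"))])
r=least_squares(g,[.667,.251,-.23,.04,.08,0,.5]);p=r.x
print("console",p[:2],np.degrees(p[2]),p[3:6],"ptr deg(left of up)",np.degrees(p[6]),r.fun.round(1))
print("grip",T(p,model(p)[1]),"n",T([0,0,p[2]],(-.423,0,.906)))
w=calibration("wrist");print({k:np.round(v,4).tolist() for k,v in w.items()})
```

```text
outlet [ 0.66926143 -0.27009969] -10.938910147714074 [-0.1 -1.   0.2 -2.   0.5 -0.8 -0.8 -0.2 -0.2 -2.7 -1.  -0.6  0.6 -1.5
 -0.3 -0.5 -0.2  0.1]
sleeve_mid [ 0.56420561 -0.24979513  0.085     ]
console [0.66836792 0.24951183] -13.31988110549209 [0.04325042 0.08529612 0.00029153] ptr deg(left of up) 40.996671188378016 [-0.2 -1.6  1.8 -0.9  0.7 -1.1 -0.8 -2.6  0.1 -0.3 -0.5 -0.3 -0.2 -1.7
 -0.5 -1.  -0.1  0.7 -0.5 -0.1 -0.4 -0.2 -0.   1. ]
grip [0.62993373 0.25891095 0.10469868] n [-0.41162087  0.09745387  0.906     ]
{'K': [[332.0689, 0.0, 284.3184], [0.0, 332.0689, 202.1275], [0.0, 0.0, 1.0]], 'T_tool_cam': [[-0.0003, 0.9664, 0.2569, 0.0649], [1.0, -0.0, 0.0013, -0.0], [0.0013, 0.2569, -0.9664, -0.1814], [0.0, 0.0, 0.0, 1.0]]}
```

```bash
cat >> h.py <<'E'
def go(P,yaw):
    "shift cm / turn deg in tool axes from the present pose to TCP P, tool y at world angle 90+yaw"
    s=read_state();R=np.array(s["orientation"]);d=R.T@(np.array(P)-s["eef_pos"])*100
    t=-(90+yaw-np.degrees(np.arctan2(R[1,1],R[0,1])));t=(t+90)%180-90
    print("t",s["clock"],"tcp",s["eef_pos"].round(4),"shift",d.round(2),"turn",t.round(1));return d
E
python3 -c "
from h import *
go((.564,-.25,.20),-10.9);go((.45,.2,.25),-10.9)"
```

```text
t 0.1 tcp [0.267  0.5918 0.1929] shift [-61.68 -64.53  -0.6 ] turn -13.4
t 0.1 tcp [0.267  0.5918 0.1929] shift [-32.79 -28.21  -5.67] turn -13.4
```

```bash
python3 -m pendant '[[8.5,-4.5,-4,-1,0],[8.5,-9,-8,-2.5,-4],[8.5,-13.5,-12,-4,-8],[8.5,-18,-16,-5.5,-13],[8.5,-22.5,-20,-5.5,-13.4],[8.5,-27,-24,-5.5,-13.4],[8.5,-31.5,-28,-5.5,-13.4],[8.5,-35.5,-32.5,-5.5,-13.4]]' 40; python3 -c "
from h import *
go((.564,-.25,.20),-10.9)"
```

```text
clock: 1.1
eef_pos: [0.4578, 0.1483, 0.2487]
orientation: [[-0.982, 0.189, 0.0], [0.189, 0.982, 0.0], [-0.0, 0.0, -1.0]]
ft_force: [1.0, 0.3, 0.1]
opening: 0.0852
finger_force: 0.0
t 1.1 tcp [0.4578 0.1483 0.2487] shift [-17.96 -37.11   4.87] turn 0.0
```

```bash
python3 -m pendant '[[8.5,-2,-5.5,0,0],[8.5,-4.5,-11,0,0],[8.5,-7,-16.5,0,0],[8.5,-10,-22,1,0],[8.5,-13,-27,2,0],[8.5,-16,-32,3,0],[8.5,-18,-37.1,4.5,0],[8.5,-18,-37.1,4.9,0]]'
python3 - <<'E'
from h import *
import cv2
d=go((.564,-.25,.064),-10.9)
s=read_state();im=capture("wrist")[:,:,::-1].copy()
w=calibration("wrist");M=np.asarray(w["T_tool_cam"]);K=np.asarray(w["K"]);R=np.array(s["orientation"])
def wp(P):
    q=np.linalg.inv(M)@np.append(R.T@(np.array(P)-s["eef_pos"]),1);return (K[0,2]+K[0,0]*q[0]/-q[2],K[1,2]-K[1,1]*q[1]/-q[2])
p=(.66926,-.2701,np.radians(-10.94))
for l in [(-.157,0,.085),(-.137,.022,.085),(-.137,-.022,.085),(-.077,.022,.085),(-.077,-.022,.085),(-.107,.018,.085),(-.107,-.018,.085)]:
    u=wp(T(p,l));cv2.drawMarker(im,tuple(int(round(a)) for a in u),(255,0,255),0,8,1);print(np.round(u,1))
cv2.imwrite("pics/w1.png",cv2.resize(im,(800,600)))
E
```

```text
clock: 2.1
eef_pos: [0.5617, -0.2542, 0.1975]
orientation: [[-0.98, 0.197, -0.004], [0.197, 0.98, -0.002], [0.003, -0.003, -1.0]]
ft_force: [0.3, 0.4, -0.5]
opening: 0.0854
finger_force: 0.0
t 2.1 tcp [ 0.5617 -0.2542  0.1975] shift [-0.19  0.49 13.35] turn -0.5
[290.2 134. ]
[315.2 156.9]
[265.4 157.2]
[314.1 221.6]
[266.8 221.8]
[310.2 190.1]
[270.5 190.3]
```

View pics/w1.png

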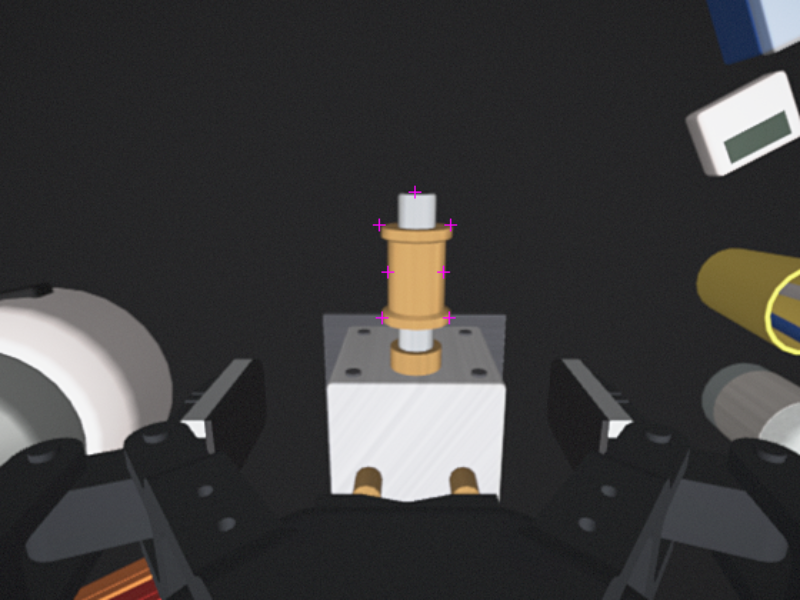

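The wrist picture confirms the sleeve within 2–3 mm of prediction (predicted rear flange row 318, seen about 324, in the 800-px view), so I'm descending.

```bash
python3 -m pendant '[[8.5,-0.4,0.5,3,0],[8.5,-0.4,0.5,8,0],[8.5,-0.4,0.5,11.5,0],[8.5,-0.4,0.5,13.2,0],[8.5,-0.4,0.5,13.2,0],[3,-0.4,0.5,13.2,0],[3,-0.4,0.5,13.2,0],[3,-0.4,0.5,13.2,0]]' 60;  python3 -m pendant '[[3,0,0,0,0],[3,0,0,0,0],[3,0,0,0,0]]'; python3 -c "
from h import *
go((.564,-.25,.064),-10.9)"
```

```text
clock: 3.15
eef_pos: [0.5696, -0.2442, 0.0689]
orientation: [[-0.982, 0.189, 0.002], [0.189, 0.982, -0.001], [-0.002, -0.0, -1.0]]
ft_force: [0.5, 0.4, 0.5]
opening: 0.0319
finger_force: 0.0
clock: 3.52
eef_pos: [0.5688, -0.2438, 0.0677]
orientation: [[-0.982, 0.189, -0.0], [0.189, 0.982, 0.0], [0.0, 0.0, -1.0]]
ft_force: [-0.4, -0.0, -0.7]
opening: 0.0299
finger_force: 0.0
t 3.525 tcp [ 0.5688 -0.2438  0.0677] shift [ 0.35 -0.69  0.37] turn 0.0
```

Run:
```python
from h import *
import cv2
cv2.imwrite("pics/w2.png",capture("wrist")[:,:,::-1])
print(read_state()["finger_force"],read_state()["opening"])
```

```text
0.0 0.030237402752190373
```

View pics/w2.png

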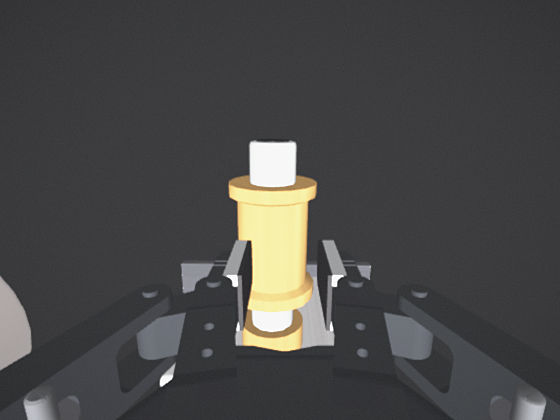

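Unexpected: the fingers closed to 30 mm with no contact. In the picture the tips (inner edges at columns 250 and 320, row 242) lie at a depth of about 0.142 m. That puts them about 45 mm behind the stated TCP, above the sleeve. I'll check the tip location and the station's constants.

Run:
```python
import station
print([k for k in dir(station) if not k.startswith('_')])
print(getattr(station,'grip_point_offset',None)); s=station.read_state(); print(s.keys(),s.get('grip_point_offset'))
from h import *
p=(.66926,-.2701,np.radians(-10.94))
go((*T(p,(-.105,0,0))[:2],.043),-10.9)
```

```text
['PlanningError', 'calibration', 'capture', 'grip_point_offset', 'read_state', 'sign_off']
0.0187
dict_keys(['clock', 'joints', 'dq', 'tau', 'eef_pos', 'orientation', 'ft_force', 'wrist_torque', 'finger_force', 'opening']) None
t 3.575 tcp [ 0.5688 -0.2439  0.0677] shift [ 0.14 -0.67  2.47] turn 0.0
```

```bash
python3 -m pendant '[[7,0,0,0,0],[7,0,-0.4,0,0],[7,0.1,-0.7,0,0],[7,0.1,-0.7,1.2,0],[7,0.1,-0.7,2.5,0],[7,0.1,-0.7,2.5,0],[3,0.1,-0.7,2.5,0],[3,0.1,-0.7,2.5,0]]' 40;  python3 -m pendant '[[3,0,0,0,0],[3,0,0,0,0],[3,0,0,0,0]]'
python3 - <<'E'
from h import *
import cv2
cv2.imwrite("pics/w3.png",capture("wrist")[:,:,::-1])
s=read_state();print(s["finger_force"],s["opening"],s["eef_pos"])
E
```

```text
clock: 4.58
eef_pos: [0.567, -0.2501, 0.0432]
orientation: [[-0.982, 0.189, 0.001], [0.189, 0.982, 0.001], [-0.0, 0.001, -1.0]]
ft_force: [-2.4, 8.0, 20.4]
opening: 0.0346
finger_force: 35.3
clock: 4.95
eef_pos: [0.567, -0.25, 0.0434]
orientation: [[-0.982, 0.188, 0.001], [0.188, 0.982, 0.0], [-0.001, 0.001, -1.0]]
ft_force: [-0.7, 2.9, 5.4]
opening: 0.0346
finger_force: 40.4
40.42679965496063 0.034452804082069334 [ 0.5669988  -0.25001902  0.04337851]
```

View pics/w3.png

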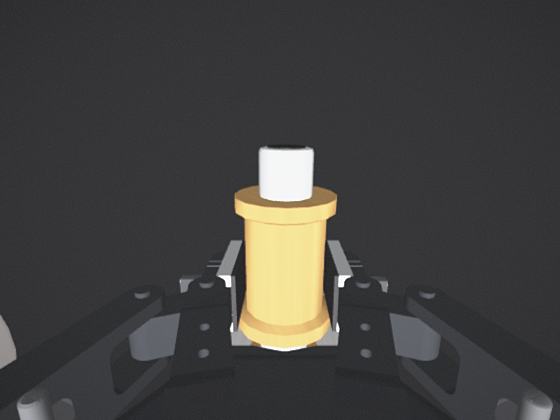

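The pads now grip the sleeve, with 34.5 mm opening and 40 N. The tips are just above the axis, so the fingers really do sit about 45 mm short of the stated TCP. I'll open, go 10 mm lower for a full grip, re-close and pull.

```bash
python3 -m pendant '[[6,0,0,0,0],[6,0,0,0,0],[6,0.1,0,1,0],[6,0.1,0,1,0],[3,0.1,0,1,0],[3,0.1,0,1,0],[3,0.1,0,1,0],[3,0.1,0,1,0]]' 60;  python3 -m pendant '[[3,-0.4,0,0,0],[3,-0.8,0,0,0],[3,-1.2,0,0,0],[3,-1.4,0,0,0],[3,-1.4,0,0,0]]'; python3 -c "
from h import *
go((.567,-.25,.033),-10.9)"
```

```text
clock: 6.0
eef_pos: [0.5656, -0.2497, 0.033]
orientation: [[-0.982, 0.188, -0.0], [0.188, 0.982, 0.001], [0.0, 0.001, -1.0]]
ft_force: [-1.8, 3.7, 3.0]
opening: 0.0339
finger_force: 59.9
clock: 6.62
eef_pos: [0.5761, -0.2518, 0.0329]
orientation: [[-0.982, 0.189, -0.006], [0.189, 0.982, 0.002], [0.006, 0.001, -1.0]]
ft_force: [-10.6, 6.3, 12.0]
opening: 0.0343
finger_force: 61.0
t 6.625 tcp [ 0.5761 -0.2518  0.0329] shift [ 0.93  0.01 -0.  ] turn 0.0
```

```bash
python3 -m pendant '[[3,-0.3,0,0,0],[3,-0.6,0,0,0],[3,-0.7,0,0,0],[3,-0.7,0,0,0]]'; python3 -c "
from h import *
go((.5656,-.2497,.033),-10.9)"
```

```text
clock: 7.12
eef_pos: [0.5788, -0.2523, 0.0328]
orientation: [[-0.982, 0.189, -0.013], [0.189, 0.982, 0.005], [0.014, 0.002, -1.0]]
ft_force: [-20.2, 8.7, 21.9]
opening: 0.0343
finger_force: 62.0
t 7.125 tcp [ 0.5788 -0.2523  0.0328] shift [1.34 0.01 0.  ] turn -0.0
```

```bash
python3 -m pendant '[[3,-0.2,0,0,0],[3,-0.4,0,0,0],[3,-0.4,0,0,0],[3,-0.4,0,0,0]]'
python3 - <<'E'
from h import *
import cv2
s=read_state();R=s["orientation"];print(s["eef_pos"],s["eef_pos"]-.047*R[:,2],s["ft_force"])
cv2.imwrite("pics/w4.png",capture("wrist")[:,:,::-1])
E
```

```text
clock: 7.62
eef_pos: [0.5785, -0.2523, 0.0327]
orientation: [[-0.982, 0.19, -0.021], [0.19, 0.982, 0.007], [0.022, 0.003, -1.0]]
ft_force: [-29.4, 12.2, 30.8]
opening: 0.034
finger_force: 63.0
[ 0.57847027 -0.25227684  0.03272487] [ 0.57945105 -0.2525977   0.07971354] [-29.42741227  12.15284693  30.76430824]
```

View pics/w4.png

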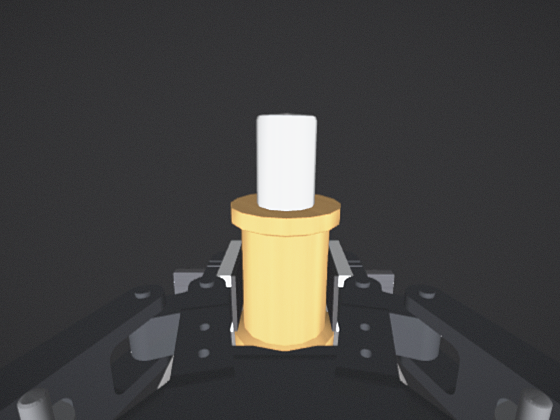

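The sleeve is at its stop: the force rises to 30 N with no further travel, and the nose now shows on rows 115–205. Releasing.

```bash
python3 -m pendant '[[3,0.6,0,0,0],[7.5,0.7,0,0,0],[8.5,0.7,0,0,0],[8.5,0.7,0,0,0],[8.5,0.7,0,0,0],[8.5,0.7,0,-4,0],[8.5,0.7,0,-10,0],[8.5,0.7,0,-15,0]]'
python3 - <<'E'
from h import *
import cv2
go((.577,-.2523,.25),-11)
cv2.imwrite("pics/w5.png",capture("wrist")[:,:,::-1])
E
```

```text
clock: 8.68
eef_pos: [0.5838, -0.2541, 0.185]
orientation: [[-0.982, 0.189, 0.001], [0.189, 0.982, -0.001], [-0.001, -0.0, -1.0]]
ft_force: [0.6, 0.4, -0.3]
opening: 0.0854
finger_force: 0.0
t 8.675 tcp [ 0.5838 -0.2541  0.185 ] shift [ 0.69  0.04 -6.5 ] turn 0.1
```

View pics/w5.png

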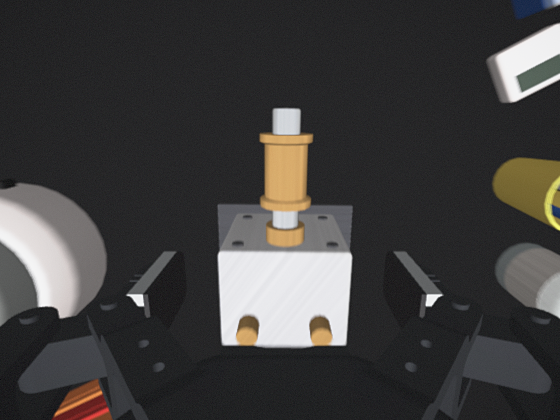

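The sleeve has sprung fully forward again (rows 133–208, ring gap as before). Next, the dial.

```bash
python3 -c "
from h import *
go((.630,.259,.13),-13.3)"
```

```text
t 8.725 tcp [ 0.5878 -0.2558  0.1928] shift [ 5.65 51.36  6.09] turn 2.4
```

```bash
python3 -m pendant '[[8.5,0.6,6,0,0],[8.5,1.2,12,0,0],[8.5,1.8,18,0,0],[8.5,2.5,24,0,0],[8.5,3.2,30,0,0],[8.5,4,36,0,-4],[8.5,4.8,42,0,-8],[8.5,5.5,47,1,-11.6]]'; python3 -m pendant '[[8.5,0.1,4.4,3,0],[8.5,0.1,4.4,4,0],[8.5,0.1,4.4,4,0],[8.5,0.1,4.4,4,0]]'
python3 - <<'E'
from h import *
import cv2
go((.630,.259,.042),-13.3)
s=read_state();im=capture("wrist")[:,:,::-1].copy()
w=calibration("wrist");M=np.asarray(w["T_tool_cam"]);K=np.asarray(w["K"]);R=np.array(s["orientation"])
def wp(P):
    q=np.linalg.inv(M)@np.append(R.T@(np.array(P)-s["eef_pos"]),1);return (K[0,2]+K[0,0]*q[0]/-q[2],K[1,2]-K[1,1]*q[1]/-q[2])
n=np.array([-.4116,.0975,.906]);g=np.array([.630,.2589,.1047]);t=g+.016*n
a=np.cross(n,[0,0,1]);a/=np.linalg.norm(a);b=np.cross(n,a)
for c,cc in((t,(255,0,255)),(t-.038*n,(0,255,255))):
  pts=np.array([wp(c+.025*(np.cos(x)*a+np.sin(x)*b)) for x in np.linspace(0,6.28,60)]);
  for q in pts: cv2.circle(im,(int(q[0]),int(q[1])),0,cc,-1)
cv2.imwrite("pics/w6.png",cv2.resize(im,(800,600)))
E
```

```text
clock: 9.72
eef_pos: [0.6186, 0.2216, 0.1736]
orientation: [[-1.0, -0.016, 0.002], [-0.016, 1.0, 0.002], [-0.002, 0.002, -1.0]]
ft_force: [1.2, 0.1, -0.2]
opening: 0.0849
finger_force: 0.0
clock: 10.22
eef_pos: [0.6177, 0.2601, 0.1335]
orientation: [[-1.0, -0.01, 0.001], [-0.01, 1.0, -0.001], [-0.001, -0.001, -1.0]]
ft_force: [0.2, 0.9, -0.1]
opening: 0.0848
finger_force: 0.0
t 10.225 tcp [0.6177 0.2601 0.1335] shift [-1.21 -0.12  9.16] turn 13.9
```

View pics/w6.png

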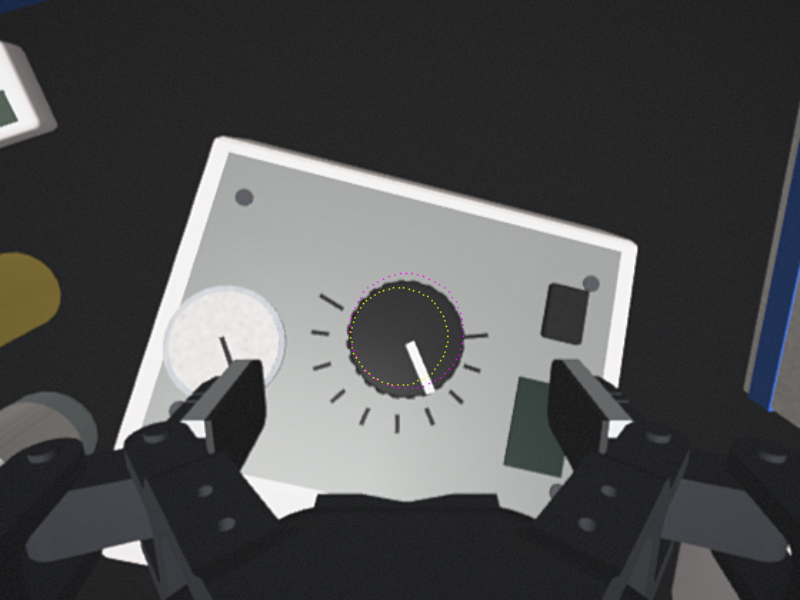

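Wrist view: the dial's top circle is centred at (406,339) against the predicted (407,332). So the dial is about 3 mm farther in +x, and I'll correct for that. The pointer is at the 4th tick, (431,416). Going down and gripping.

```bash
python3 -m pendant '[[8.5,-1.5,-0.1,3,0],[8.5,-1.5,-0.1,6,0],[8.5,-1.5,-0.1,7.8,0],[8.5,-1.5,-0.1,8.8,0],[8.5,-1.5,-0.1,8.8,0],[4,-1.5,-0.1,8.8,0],[4,-1.5,-0.1,8.8,0],[4,-1.5,-0.1,8.8,0]]' 50; python3 -m pendant '[[4,0,0,0,0],[4,0,0,0,0]]'; python3 -c "
from h import *
go((.633,.259,.045),-13.3)"
```

```text
clock: 11.28
eef_pos: [0.6323, 0.2583, 0.0471]
orientation: [[-1.0, -0.011, 0.001], [-0.011, 1.0, -0.004], [-0.001, -0.004, -1.0]]
ft_force: [-4.0, -4.8, 10.7]
opening: 0.0511
finger_force: 54.0
clock: 11.52
eef_pos: [0.6324, 0.2584, 0.0471]
orientation: [[-1.0, -0.01, 0.001], [-0.01, 1.0, -0.004], [-0.001, -0.004, -1.0]]
ft_force: [-3.8, -4.6, 10.4]
opening: 0.0506
finger_force: 54.0
t 11.525 tcp [0.6324 0.2584 0.0471] shift [-0.06  0.06  0.21] turn 13.9
```

```bash
python3 -m pendant '[[4,0,0,0,7],[4,0,0,0,14],[4,0,0,0,21],[4,0,0,0,28],[4,0,0,0,28]]'; python3 -c "
from h import *
go((.633,.259,.045),-13.3);print(read_state()['wrist_torque'])"
```

```text
clock: 12.15
eef_pos: [0.633, 0.2584, 0.0471]
orientation: [[-0.889, 0.458, 0.003], [0.458, 0.889, -0.002], [-0.004, -0.001, -1.0]]
ft_force: [-6.9, -12.3, 8.3]
opening: 0.0491
finger_force: 115.5
t 12.15 tcp [0.633  0.2584 0.0471] shift [0.03 0.05 0.21] turn -14.0
[ 1.16469222 -0.43823169  1.75079855]
```

```bash
cat >> h.py <<'E'
def pointer():
    "pointer angle on the dial top plane, degrees clockwise from up-slope"
    s=read_state();im=capture("wrist").astype(float)
    w=calibration("wrist");M=np.asarray(w["T_tool_cam"]);K=np.asarray(w["K"]);R=np.array(s["orientation"])
    n=np.array([-.4116,.0975,.906]);t=np.array([.633,.2585,.1047])+.016*n
    up=np.array([0,0,1])-n*n[2];up/=np.linalg.norm(up);rt=np.cross(up,n)
    v,u=np.mgrid[0:420,0:560];d=np.stack([(u-K[0,2])/K[0,0],-(v-K[1,2])/K[1,1],-np.ones(u.shape)],-1)
    d=d@(R@M[:3,:3]).T;o=s["eef_pos"]+R@M[:3,3]
    X=o+d*(((t-o)@n)/(d@n))[...,None]-t
    a,b=X@up,X@rt;m=(np.hypot(a,b)<.021)&(im.min(-1)>150)
    a,b=a[m],b[m];print("t",s["clock"],"white",m.sum(),"mean mm",a.mean()*1e3,b.mean()*1e3,"angle cw",np.degrees(np.arctan2(b.mean(),a.mean())))
    import cv2;c,_,_,_=map(np.asarray,(np.c_[a,b].mean(0),0,0,0));L=cv2.fitLine(np.c_[a,b].astype(np.float32),2,0,.01,.01).ravel();sg=np.sign(L[0]*a.mean()+L[1]*b.mean());print("line angle cw",np.degrees(np.arctan2(sg*L[1],sg*L[0])))
E
python3 -m pendant '[[8.5,0,0,0,0],[8.5,0,0,0,0],[8.5,0,0,0,-7],[8.5,0,0,0,-14],[8.5,0,0,0,-21],[8.5,0,0,0,-28],[8.5,0,0,0,-28]]'; python3 -c "
from h import *
pointer()
go((.633,.259,.045),-13.3)"
```

```text
clock: 13.02
eef_pos: [0.6315, 0.2619, 0.0449]
orientation: [[-1.0, -0.012, 0.0], [-0.012, 1.0, 0.001], [-0.0, 0.001, -1.0]]
ft_force: [0.5, 1.0, -0.2]
opening: 0.0852
finger_force: 0.0
t 13.025 white 559 mean mm 12.577671804595393 -2.723364335180536 angle cw -12.217299654782012
line angle cw -11.877708456376231
t 13.075 tcp [0.6315 0.2618 0.0449] shift [-0.15 -0.28 -0.01] turn 13.9
```

Pointer is now at −12°, which is one click from −36° (tick angles are ±12, ±36 … ±108); the target is +84°. Repeating.

```bash
python3 -m pendant '[[4,-0.1,-0.3,0,0],[4,-0.1,-0.3,0,0],[4,-0.1,-0.3,0,0],[4,-0.1,-0.3,0,0],[4,-0.1,-0.3,0,7],[4,-0.1,-0.3,0,14],[4,-0.1,-0.3,0,21],[4,-0.1,-0.3,0,28]]'; python3 -m pendant '[[4,0,0,0,0],[8.5,0,0,0,0],[8.5,0,0,0,0],[8.5,0,0,0,-7],[8.5,0,0,0,-14],[8.5,0,0,0,-21],[8.5,0,0,0,-28],[8.5,0,0,0,-28]]'; python3 -c "
from h import *
pointer()
go((.633,.259,.045),-13.3)"
```

```text
clock: 14.08
eef_pos: [0.6336, 0.2583, 0.0472]
orientation: [[-0.888, 0.46, 0.003], [0.46, 0.888, 0.001], [-0.002, 0.002, -1.0]]
ft_force: [-6.1, -11.4, 13.1]
opening: 0.0497
finger_force: 117.1
clock: 15.08
eef_pos: [0.6325, 0.2583, 0.0444]
orientation: [[-1.0, -0.011, -0.0], [-0.011, 1.0, 0.0], [0.0, 0.0, -1.0]]
ft_force: [0.4, -0.4, -0.1]
opening: 0.0848
finger_force: 0.0
t 15.075 white 590 mean mm 12.535559698355033 1.671336878207016 angle cw 7.594324153588135
line angle cw 12.401766571868107
t 15.125 tcp [0.6324 0.2583 0.0445] shift [-0.06  0.07 -0.05] turn 13.8
```

At +12°, two clicks done. Third next.

```bash
python3 -m pendant '[[4,0,0,0,0],[4,0,0,0,0],[4,0,0,0,0],[4,0,0,0,0],[4,0,0,0,7],[4,0,0,0,14],[4,0,0,0,21],[4,0,0,0,28]]'; python3 -m pendant '[[4,0,0,0,0],[8.5,0,0,0,0],[8.5,0,0,0,0],[8.5,0,0,0,-7],[8.5,0,0,0,-14],[8.5,0,0,0,-21],[8.5,0,0,0,-28],[8.5,0,0,0,-28]]'; python3 -c "
from h import *
pointer()
go((.633,.259,.045),-13.3)"
```

```text
clock: 16.12
eef_pos: [0.6333, 0.2584, 0.0471]
orientation: [[-0.888, 0.46, 0.002], [0.46, 0.888, 0.001], [-0.002, 0.002, -1.0]]
ft_force: [-9.3, -8.3, 12.3]
opening: 0.0489
finger_force: 116.1
clock: 17.12
eef_pos: [0.6324, 0.2584, 0.0444]
orientation: [[-1.0, -0.011, -0.0], [-0.011, 1.0, 0.0], [0.0, 0.0, -1.0]]
ft_force: [0.0, -0.2, -0.1]
opening: 0.0852
finger_force: 0.0
t 17.125 white 606 mean mm 10.859773599140404 6.085983019095859 angle cw 29.266936378426685
line angle cw 36.07730471200926
t 17.175 tcp [0.6324 0.2584 0.0445] shift [-0.06  0.06 -0.05] turn 13.9
```

```bash
python3 -m pendant '[[4,0,0,0,0],[4,0,0,0,0],[4,0,0,0,0],[4,0,0,0,0],[4,0,0,0,7],[4,0,0,0,14],[4,0,0,0,21],[4,0,0,0,28]]'; python3 -m pendant '[[4,0,0,0,0],[8.5,0,0,0,0],[8.5,0,0,0,0],[8.5,0,0,0,-7],[8.5,0,0,0,-14],[8.5,0,0,0,-21],[8.5,0,0,0,-28],[8.5,0,0,0,-28]]'; python3 -c "
from h import *
pointer()
go((.633,.259,.045),-13.3)"
```

```text
clock: 18.18
eef_pos: [0.6333, 0.2584, 0.0471]
orientation: [[-0.888, 0.46, 0.002], [0.46, 0.888, 0.001], [-0.002, 0.002, -1.0]]
ft_force: [-8.9, -8.6, 10.7]
opening: 0.0489
finger_force: 115.4
clock: 19.18
eef_pos: [0.6324, 0.2584, 0.0444]
orientation: [[-1.0, -0.011, -0.0], [-0.011, 1.0, 0.0], [0.0, 0.0, -1.0]]
ft_force: [0.8, 0.6, 0.5]
opening: 0.0851
finger_force: 0.0
t 19.175 white 628 mean mm 7.49303357476522 9.46543664203669 angle cw 51.63414112094463
line angle cw 60.22422350350228
t 19.225 tcp [0.6324 0.2584 0.0445] shift [-0.06  0.06 -0.05] turn 13.9
```

Four clicks (+60°). For the fifth I retreat upwards instead of turning back.

```bash
python3 -m pendant '[[4,0,0,0,0],[4,0,0,0,0],[4,0,0,0,0],[4,0,0,0,0],[4,0,0,0,7],[4,0,0,0,14],[4,0,0,0,21],[4,0,0,0,28]]'; python3 -m pendant '[[4,0,0,0,0],[8.5,0,0,0,0],[8.5,0,0,0,0],[8.5,0,0,0,0],[8.5,0,0,-3,0],[8.5,0,0,-8,0],[8.5,0,0,-11,0],[8.5,0,0,-11,0]]'
python3 - <<'E'
from h import *
import cv2
pointer()
for n in("top","scene"):
    a=cv2.imread(f"pics/{n}0.png").astype(int);im=capture(n)[:,:,::-1];cv2.imwrite(f"pics/{n}9.png",im)
    d=(np.abs(a-im).max(-1)>50).astype(np.uint8)
    k,_,st,_=cv2.connectedComponentsWithStats(d);print(n,[r.tolist() for r in st[1:] if r[4]>15])
E
```

```text
clock: 20.23
eef_pos: [0.6333, 0.2584, 0.047]
orientation: [[-0.888, 0.46, 0.002], [0.46, 0.888, 0.001], [-0.002, 0.001, -1.0]]
ft_force: [-5.6, -11.4, 16.0]
opening: 0.0492
finger_force: 120.5
clock: 21.22
eef_pos: [0.6347, 0.2595, 0.1583]
orientation: [[-0.889, 0.459, 0.006], [0.459, 0.889, 0.003], [-0.004, 0.005, -1.0]]
ft_force: [-0.9, 0.8, -0.3]
opening: 0.0852
finger_force: 0.0
t 21.225 white 152 mean mm -0.037751308616480024 12.4103662059779 angle cw 90.17428848975003
line angle cw 84.0640489665779
top [[13, 41, 26, 11, 169], [29, 51, 25, 42, 269], [42, 58, 13, 16, 72], [0, 61, 14, 28, 287], [0, 87, 139, 316, 25400], [55, 89, 7, 12, 23], [128, 167, 15, 15, 110], [0, 175, 4, 57, 141], [0, 381, 127, 39, 3405]]
scene [[469, 0, 91, 140, 6852], [555, 0, 4, 8, 21], [471, 126, 45, 20, 159], [431, 136, 23, 12, 116], [509, 166, 24, 11, 128], [426, 177, 9, 14, 46], [487, 200, 11, 15, 51], [429, 217, 15, 4, 31], [445, 221, 10, 9, 33]]
```

The pointer is at +84.06°, exactly five clicks. The before/after pictures differ only at the arm and the dial; the sleeve and the loose things are unchanged.

```bash
python3 -c "
from station import *
print(sign_off())"
```

```text
the job is handed in; nothing more can be done
None
```

The sleeve was pulled back to its stop and sprang fully forward again, then the dial was turned exactly five clicks clockwise; nothing else on the bench moved, and I handed the job in at about 21 s.

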